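# Snap the lid of the wheel pail shut all round

### The arm

A 6-joint arm with a two-finger parallel gripper is mounted at the origin on the work surface. World frame = base frame: x ahead of the robot, y to its left, z up, the work surface at z = 0. Lengths are in m, angles in rad, forces in N, time in s.
With the tool pointing down it reaches from about 0.3 to 0.85 m from the base axis. Payload 4.2 kg.
Tool frame: the origin (TCP) lies at the very end of the fingers, on their centre line; the grasp point (between the pads) lies behind it (env.hold_point_z is the x of the grasp point in the tool frame, in m); x points along the fingers, z is the direction in which the jaws open and shut, and the axes are right-handed (so a half turn about x gives the same grasp; the last joint's range is limited). The gripper opens to 91 mm and grips with 3 to 60 N. Pads are 32 mm wide; open, the fingers measure 118 mm over their backs; the gripper's body (76 mm by 178 mm) begins 60 mm behind the grasp point.
Start: joints at [-1.127, 0.32, 1.565, -0, 1.257, -0.02], TCP at [0.257, -0.514, 0.214] pointing down, gripper open.
Joint ranges: [-3.11, 3.11], [-0.84, 2.01], [0.21, 2.61], [-1.34, 4.49], [0.05, 2.63], [-2.56, 2.56]. Speed limits (rad/s): [2.57, 2.57, 3.14, 3.14, 3.14, 3.14].

### API

Orientations are given as a 3x3 rotation matrix whose columns are the frame's x, y, z axes.
In Python, from rig import env, optics, close_job gives the robot as it stands.
- The arm moves only by the tool send_rows, never from a script. Its argument "increments" is a list of rows, each a list of 7 numbers: the turn, a rotation vector about the world's x, y, z in units of 6 degrees (1.0 is 6 degrees), then the shift along the world's x, y, z in units of 25 mm (1.0 is 25 mm), then the opening in per cent of the stroke, from 0 (shut) to 100 (fully open). A call has 1 to 12 rows; each row shifts and turns the commanded pose from where the row before left it; what a row does not reach is not made up. A row lasts 1/8 s, in which the tool goes at most 62.5 mm and 10.7 degrees, less where a joint would pass 70% of its speed; a pose out of reach is approached as far as the arm can. A call is refused whole if a number of a shift passes 1 or a number of a turn 1, either way. A call with a gripper value outside its range is refused whole. The fingers move at their own pace and stop on an object; the grip force is fixed at half the most. Time passes only in rows, so rows that do not move let the fingers close. It gives the time, the measured TCP pose, the force and the opening at its end, in the units of the state.
- env.read_state(): the state, without advancing time (a new reading comes with each control period).
- optics.snapshot(name): name is "scene" or "side" or "wrist"; returns a dict with "frame" (384x512x3 uint8, red, green, blue), "fx", "fy", "cx", "cy" (pixels), "k1" (the pictures are not rectified: a ray, as slopes to the right and down, at radius r is drawn at 1 + k1 r^2 times it, then the intrinsics apply), "T" (4x4, takes a point from camera to world coordinates); the wrist camera has in their place "T_tool_cam" (4x4, takes a point from camera to tool coordinates, whose origin is the TCP and whose axes are the tool frame's). Camera axes: x right, y up, looking along -z (the intrinsics and any distortion apply to the point x, -y, -z); pixel columns grow to the right and rows downward; lengths in m; the calibration is good to about 2 mm. A picture is of the moment at which its call begins: read the wrist's pose just before it. There is no depth.
- close_job(): hands the job in, once; it reports no verdict.
The state is a dict: "time_s": time; "joint_positions": joint angles; "qvel": joint speeds; "joint_efforts": joint torques, N m; "ee_pos": TCP position; "ee_rot": TCP orientation; "contact_force": force on the tool from outside, world axes, zero at the start; "moment": the same for the moment, N m; "width": opening from 0.0 (shut) to 1.0 (fully open).
Only numpy, scipy, OpenCV 4.12 (cv2) and the standard library are available. Lean on these libraries where they do the work, as an engineer would, in place of code of your own. Each camera call takes 0.05 s, during which the arm holds its last target.

### The job

The red lid of the frosted pail of spare toy wheels is on, but some of the six sections of its rim still stand proud. Press round the rim with your fingertips until every section has clicked fully shut, then take the hand away. Nothing is to be picked up: leave the pail standing where it is, not lifted, tipped or shoved along, and do not disturb the toys, bowl, vase, loose wheels and mallet around it.

Things in the scene. Friction and masses are not known exactly. Their poses are not given: they have to be found in the camera images.
- pail: round frosted pail of spare wooden wheels, with a red lid on it; loose on the table, 0.7 to 1.0 kg. Foot 118 mm across, body 131 mm across at the top, lid 147 mm across; 120 mm high to the top of the lid rim when shut. A wire bail hangs down one side. Origin: centre of its underside on the table; z up; its yaw is random
- rim0 (a joint): section 0 of the lid's red rim (it spans from 0 to 60 degrees about the pail's axis, counter-clockwise from above, from the pail's own x axis): angle in rad, 0 to 0.05 = standing proud, 0.30 = fully shut. Pressing a shut section again does no harm. A snap: it springs back up if let go before about 0.2 and pulls itself shut beyond; 6 to 9 N straight down at its press point carries it over, then it stands on a hard stop
- rim0_press (a point): press point of section 0: on its top face, half-way along its 60 degree arc (70 mm long), 64 mm from the pail's axis, marked by a pale moulded line; the top face is 25 mm wide, 48 to 73 mm from the axis. About 126 mm above the table when proud, 120 mm when shut (6 mm travel); outer edge 128 mm when proud
- rim1 (a joint): section 1 of the lid's red rim (it spans from 60 to 120 degrees about the pail's axis, counter-clockwise from above, from the pail's own x axis): angle in rad, 0 to 0.05 = standing proud, 0.30 = fully shut. Pressing a shut section again does no harm. A snap: it springs back up if let go before about 0.2 and pulls itself shut beyond; 6 to 9 N straight down at its press point carries it over, then it stands on a hard stop
- rim1_press (a point): press point of section 1: on its top face, half-way along its 60 degree arc (70 mm long), 64 mm from the pail's axis, marked by a pale moulded line; the top face is 25 mm wide, 48 to 73 mm from the axis. About 126 mm above the table when proud, 120 mm when shut (6 mm travel); outer edge 128 mm when proud
- rim2 (a joint): section 2 of the lid's red rim (it spans from 120 to 180 degrees about the pail's axis, counter-clockwise from above, from the pail's own x axis): angle in rad, 0 to 0.05 = standing proud, 0.30 = fully shut. Pressing a shut section again does no harm. A snap: it springs back up if let go before about 0.2 and pulls itself shut beyond; 6 to 9 N straight down at its press point carries it over, then it stands on a hard stop
- rim2_press (a point): press point of section 2: on its top face, half-way along its 60 degree arc (70 mm long), 64 mm from the pail's axis, marked by a pale moulded line; the top face is 25 mm wide, 48 to 73 mm from the axis. About 126 mm above the table when proud, 120 mm when shut (6 mm travel); outer edge 128 mm when proud
- rim3 (a joint): section 3 of the lid's red rim (it spans from 180 to 240 degrees about the pail's axis, counter-clockwise from above, from the pail's own x axis): angle in rad, 0 to 0.05 = standing proud, 0.30 = fully shut. Pressing a shut section again does no harm. A snap: it springs back up if let go before about 0.2 and pulls itself shut beyond; 6 to 9 N straight down at its press point carries it over, then it stands on a hard stop
- rim3_press (a point): press point of section 3: on its top face, half-way along its 60 degree arc (70 mm long), 64 mm from the pail's axis, marked by a pale moulded line; the top face is 25 mm wide, 48 to 73 mm from the axis. About 126 mm above the table when proud, 120 mm when shut (6 mm travel); outer edge 128 mm when proud
- rim4 (a joint): section 4 of the lid's red rim (it spans from 240 to 300 degrees about the pail's axis, counter-clockwise from above, from the pail's own x axis): angle in rad, 0 to 0.05 = standing proud, 0.30 = fully shut. Pressing a shut section again does no harm. A snap: it springs back up if let go before about 0.2 and pulls itself shut beyond; 6 to 9 N straight down at its press point carries it over, then it stands on a hard stop
- rim4_press (a point): press point of section 4: on its top face, half-way along its 60 degree arc (70 mm long), 64 mm from the pail's axis, marked by a pale moulded line; the top face is 25 mm wide, 48 to 73 mm from the axis. About 126 mm above the table when proud, 120 mm when shut (6 mm travel); outer edge 128 mm when proud
- rim5 (a joint): section 5 of the lid's red rim (it spans from 300 to 360 degrees about the pail's axis, counter-clockwise from above, from the pail's own x axis): angle in rad, 0 to 0.05 = standing proud, 0.30 = fully shut. Pressing a shut section again does no harm. A snap: it springs back up if let go before about 0.2 and pulls itself shut beyond; 6 to 9 N straight down at its press point carries it over, then it stands on a hard stop
- rim5_press (a point): press point of section 5: on its top face, half-way along its 60 degree arc (70 mm long), 64 mm from the pail's axis, marked by a pale moulded line; the top face is 25 mm wide, 48 to 73 mm from the axis. About 126 mm above the table when proud, 120 mm when shut (6 mm travel); outer edge 128 mm when proud
- engine_center (a point): bystander: honey-coloured wooden toy locomotive, 150 x 84 x 120 mm high; point 55 mm above the table, on its middle
- tree_tall_center (a point): bystander: turned wooden fir tree, 72 mm across, 170 mm high; point 85 mm above the table, on its middle
- tree_small_center (a point): bystander: turned wooden fir tree, 58 mm across, 120 mm high; point 60 mm above the table, on its middle
- vase_center (a point): bystander: turned wooden vase, 88 mm across, 120 mm high; point 60 mm above the table, on its middle
- bowl_center (a point): bystander: dark wooden bowl, 132 mm across, 48 mm high; point 24 mm above the table, on its middle
- wheel_a_center (a point): bystander: wooden toy wheel lying flat, 40 mm across, 14 mm high; point 7 mm above the table, on its middle
- wheel_b_center (a point): bystander: wooden toy wheel lying flat, 40 mm across, 14 mm high; point 7 mm above the table, on its middle
- mallet_center (a point): bystander: wooden mallet lying down, head 50 mm thick and 85 mm wide, handle 215 mm long towards its own -x; this point is the middle of the head; point 25 mm above the table

How it is judged:
By the outcome, as a careful person would: the job done as asked, in the order asked, and still so for the second after the job is handed in, with the robot touching nothing.
It also fails if it takes over 48 s, if anything falls off the work surface, if the arm or the gripper's body presses on something with over 40 N, if the wrist force passes 120 N, or if a joint passes its speed limit or range.

## Working session

There is one attempt and no reset: what is moved stays moved. The work goes in short steps, Python scripts to look and compute and a tool call to move; the robot and the scene stay as the last step left them, time stands still between calls to the robot, and variables do not carry over. Pictures are saved under pics/ and viewed, and the job is handed in when it is done.

Besides the shell and the picture viewer there is one more tool, called after "Emit:" by a JSON object that holds its "op" and its "data". send_rows: Moves the arm, as the interface text tells. Its arguments: {"type":"object","properties":{"increments":{"type":"array"}},"required":["increments"]}

```bash
ls; mkdir -p pics; python3 - <<'E'
from rig import env, optics
import cv2
s=env.read_state(); print({k:(v.tolist() if hasattr(v,'tolist') else v) for k,v in s.items()}); print(env.hold_point_z)
for n in ["scene","side","wrist"]:
    d=optics.snapshot(n); cv2.imwrite(f"pics/{n}0.png",d["frame"][:,:,::-1])
    print(n,{k:(v.tolist() if hasattr(v,'tolist') else v) for k,v in d.items() if k!="frame"})
E
```

```text
pics
{'time_s': 0.0, 'joint_positions': [-1.126989448791728, 0.3202830103515211, 1.565678209219356, -1.0280646909191437e-05, 1.2573928130523067, -0.020009291154577447], 'qvel': [0.0004908756215176998, -0.002354304505281703, 0.0013583521483104802, -0.000910826438664236, 0.0005625783041005441, 0.00010900814472106834], 'joint_efforts': [0.0013366446364670992, -41.246795654296875, -23.197064995765686, 0.07288957480341196, 0.045631894608959556, -0.00012672026969084982], 'ee_pos': [0.2570096242945012, -0.5137975898066944, 0.21312570846243012], 'ee_rot': [[-0.0007651341111445652, 0.8943503838627165, 0.4473665225007384], [0.0015865428685884271, 0.44736717608238613, -0.8943489769915307], [-0.9999984487245559, 2.546925635524984e-05, -0.0017612211101637192]], 'contact_force': [0.4254590216902644, -0.13960299053237224, -0.5702162708707283], 'moment': [0.02155544310401799, 0.011793349164728724, 0.012390420614691002], 'width': 1.0027817573313036}
-0.0188
scene {'fx': 362.3783226603954, 'fy': 362.3783226603954, 'cx': 259.20326203159897, 'cy': 189.75744450950822, 'k1': 0.00963324361811033, 'T': [[0.
[... 431 characters left out ...]
74056, 0.4112350644282297, -0.6218579617937563, -0.1564690544788575], [-0.7453421414977253, -0.3485831371830607, 0.5682912005118502, 0.6295111352725868], [0.016932069252155235, 0.8422443340600905, 0.5388300165864137, 0.7321841644823818], [0.0, 0.0, 0.0, 1.0]]}
wrist {'fx': 283.9949458114665, 'fy': 283.9949458114665, 'cx': 254.5119348342775, 'cy': 195.2697257754057, 'k1': -0.006825535411264651, 'T_tool_cam': [[1.1011098142741669e-05, 0.2806460790769377, -0.9598113242598755, -0.1694364808226028], [-0.0012769415084052352, 0.959810545739384, 0.28064583679051563, 0.07858337520827234], [0.9999991846492369, 0.0012225327013326145, 0.0003689371956621832, -0.000553252098932977], [0.0, 0.0, 0.0, 1.0]]}
```

View pics/scene0.png

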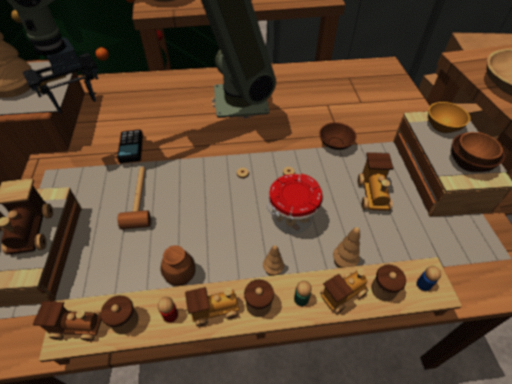

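View pics/side0.png

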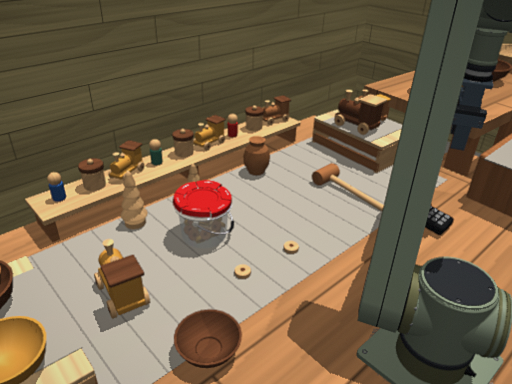

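View pics/wrist0.png

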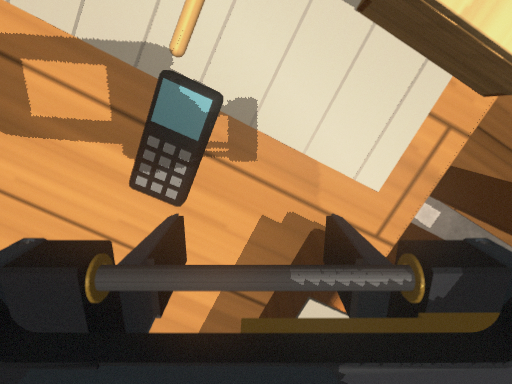

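The scene view shows the lid at about (296,194), with the locomotive to its right, the trees in front of it and two wheels behind it. The side view has it at (203,198). The wrist camera doesn't see the lid yet. Next I'll measure the lid.

```bash
cat > h.py <<'E'
import numpy as np, cv2
from rig import env, optics
def cam(d,st=None):
    T=np.array(d["T"]) if "T" in d else None
    if T is None:
        W=np.eye(4);W[:3,:3]=st["ee_rot"];W[:3,3]=st["ee_pos"];T=W@np.array(d["T_tool_cam"])
    K=np.array([[d["fx"],0,d["cx"]],[0,d["fy"],d["cy"]],[0,0,1.]])
    return T,K,np.array([d["k1"],0,0,0.])
def proj(P,c):
    T,K,D=c; R=np.diag([1,-1,-1])@T[:3,:3].T; t=-R@T[:3,3]
    return cv2.projectPoints(np.array(P,float).reshape(-1,1,3),cv2.Rodrigues(R)[0],t,K,D)[0][:,0]
def unproj(uv,z,c):
    T,K,D=c; p=cv2.undistortPoints(np.array(uv,float).reshape(-1,1,2),K,D)[:,0]
    r=(T[:3,:3]@np.c_[p[:,0],-p[:,1],-np.ones(len(p))].T).T
    return T[:3,3]+r*((z-T[2,3])/r[:,2])[:,None]
def redmask(f):
    f=f.astype(int); return ((f[:,:,0]>110)&(f[:,:,1]<60)&(f[:,:,2]<70)).astype(np.uint8)
E
python3 - <<'E'
from h import *
for n,(u,v) in {"scene":(296,194),"side":(203,198)}.items():
    d=optics.snapshot(n);f=d["frame"];c=cam(d)
    m=redmask(f);k,l,s,ce=cv2.connectedComponentsWithStats(m);i=l[v,u];
    if i==0: i=1+np.argmax(s[1:,4])
    mm=(l==i).astype(np.uint8); cn=max(cv2.findContours(mm,0,1)[0],key=len)
    h=cv2.convexHull(cn)[:,0]; print(n,s[i])
    P=unproj(h,0.12,c)[:,:2]; (x,y),r=cv2.minEnclosingCircle((P*1000).astype(np.float32)); print(x,y,r)
    crop=f[v-50:v+50,u-65:u+65,::-1]; cv2.imwrite(f"pics/{n}_z.png",cv2.resize(crop,None,fx=6,fy=6,interpolation=2))
    for nm,uv,z in ([("mallet",(134,219),.025),("hend",(141,170),.02),("engine",(377,182),.055),("vase",(178,265),.06),("bowl",(338,136),.024),("wa",(243,173),.007),("wb",(289,171),.007),("tt",(348,248),.085),("ts",(274,261),.06)] if n=="scene" else [("wa",(291,247),.007),("wb",(243,271),.007),("engine",(122,282),.055),("tt",(132,205),.085),("bowl",(208,337),.024),("vase",(257,156),.06)]): print(nm,unproj([uv],z,c)[0].round(3))
E
```

```text
scene [ 270  174   52   40 1584]
597.3992309570312 96.68877410888672 73.33821868896484
mallet [ 0.566 -0.365  0.025]
hend [ 0.367 -0.362  0.02 ]
engine [0.536 0.372 0.055]
vase [ 0.751 -0.231  0.06 ]
bowl [0.283 0.323 0.024]
wa [ 0.407 -0.032  0.007]
wb [0.415 0.122 0.007]
tt [0.769 0.205 0.085]
ts [0.77  0.013 0.06 ]
side [ 173  180   58   37 1393]
596.6038208007812 95.91118621826172 83.2282485961914
wa [ 0.405 -0.034  0.007]
wb [0.419 0.117 0.007]
engine [0.525 0.371 0.055]
tt [0.729 0.229 0.085]
bowl [0.31  0.304 0.024]
vase [ 0.751 -0.233  0.06 ]
```

View pics/scene_z.png

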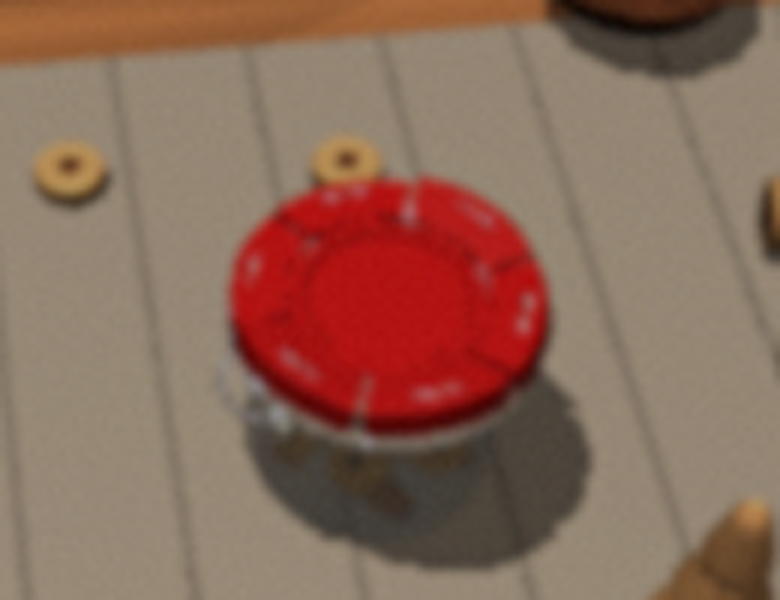

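View pics/side_z.png

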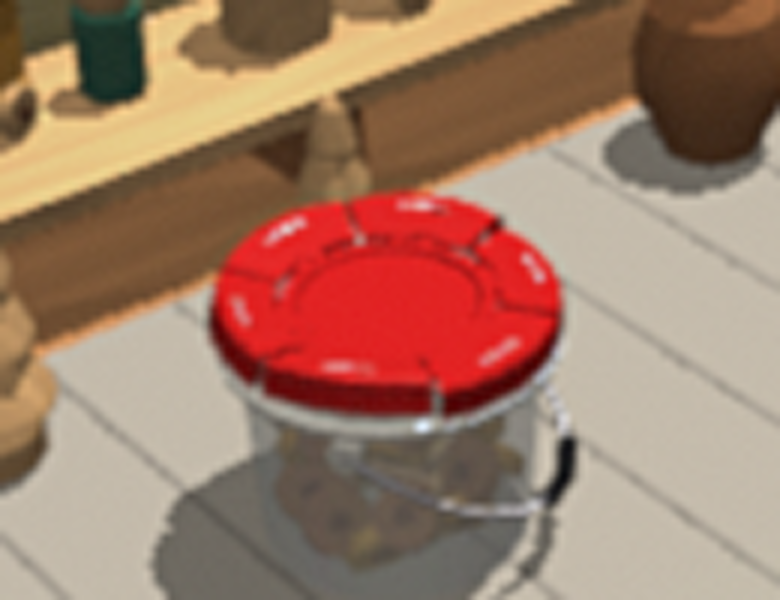

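Emit:
{"op": "send_rows", "data": {"increments": [[0,0,0,0.55,1,0.2,0],[0,0,0,0.55,1,0.2,0],[0,0,0,0.55,1,0.2,0],[0,0,0,0.55,1,0.2,0],[0,0,0,0.55,1,0.2,0],[0,0,0,0.55,1,0.2,0],[0,0,0,0.55,1,0.2,0],[0,0,0,0.55,1,0.2,0],[0,0,0,0.55,1,0.2,0],[0,0,0,0.55,1,0.2,0],[0,0,0,0.55,1,0.2,0],[0,0,0,0.55,1,0.2,0]]}}

```text
time_s: 1.75
ee_pos: [0.4225, -0.2134, 0.2741]
ee_rot: [[0.0, 0.894, 0.447], [-0.0, 0.447, -0.894], [-1.0, -0.0, 0.0]]
contact_force: [-0.5, 0.3, -1.1]
width: 0.006
```

Emit:
{"op": "send_rows", "data": {"increments": [[0,0,0,0.55,1,0.2,0],[0,0,0,0.55,1,0.2,0],[0,0,0,0.55,1,0.2,0],[0,0,0,0.55,1,0.2,0],[0,0,0,0.55,1,0.2,0],[0,0,0,0.55,1,0.2,0],[0,0,0,0.55,1,0.2,0],[0,0,0,0.55,1,0.2,0],[0,0,0,0.55,1,0.2,0],[0,0,0,0.55,1,0.2,0],[0,0,0,0.55,1,0.2,0],[0,0,0,0,0,0,0]]}}

```text
time_s: 3.25
ee_pos: [0.5741, 0.0621, 0.3286]
ee_rot: [[-0.0, 0.893, 0.449], [0.0, 0.449, -0.893], [-1.0, -0.0, -0.0]]
contact_force: [-0.5, -0.2, 0.3]
width: 0.006
```

```bash
python3 - <<'E'
from h import *
s=env.read_state();d=optics.snapshot("wrist");f=d["frame"]
print(s["time_s"],s["ee_pos"],np.array(s["ee_rot"]).round(3).tolist(),s["contact_force"])
cv2.imwrite("pics/w1.png",f[:,:,::-1]);np.savez("w1.npz",f=f,pos=s["ee_pos"],rot=s["ee_rot"])
c=cam(d,s);print(proj([[.597,.0963,.12]],c))
m=redmask(f);cn=max(cv2.findContours(m,0,1)[0],key=cv2.contourArea)
P=unproj(cv2.convexHull(cn)[:,0],.122,c)[:,:2];print(cv2.minEnclosingCircle((P*1000).astype(np.float32)))
E
```

```text
3.25 [0.57407477 0.06206402 0.3286393 ] [[-0.0, 0.893, 0.449], [0.0, 0.449, -0.893], [-1.0, -0.0, -0.0]] [-0.53727858 -0.19567175  0.29916513]
[[239.63481403 145.96635527]]
((599.6514282226562, 98.193115234375), 73.5058822631836)
```

View pics/w1.png

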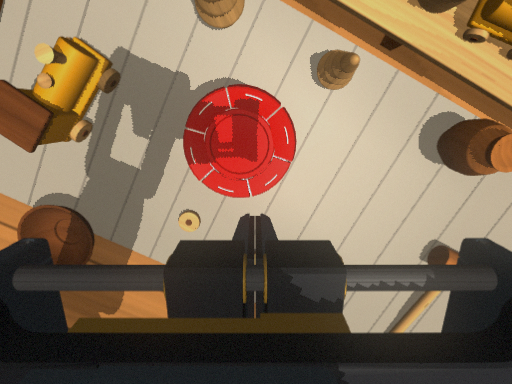

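The wrist view shows the whole lid, centred near pixel (240,142), with the gaps between sections and the arc marks visible. I'll rectify it to read the angles.

```bash
python3 - <<'E'
from h import *
s=env.read_state();d=optics.snapshot("wrist");f=d["frame"];c=cam(d,s)
C=np.array([.5985,.0975])
# top-down: image right=+x, up=+y
N=600;g=np.linspace(-.085,.085,N);X,Y=np.meshgrid(C[0]+g,C[1]-g)
uv=proj(np.c_[X.ravel(),Y.ravel(),np.full(N*N,.123)],c).astype(np.float32).reshape(N,N,2)
im=cv2.remap(f,uv[:,:,0],uv[:,:,1],cv2.INTER_CUBIC);cv2.imwrite("pics/top1.png",im[:,:,::-1])
# pale on red
pale=((f.min(2)>110)).astype(np.uint8)
v,u=np.nonzero(pale);P=unproj(np.c_[u,v],.124,c)[:,:2]-C;r=np.hypot(*P.T);k=(r<.070)
k2=k&(r>.057)
a=np.degrees(np.arctan2(P[:,1],P[:,0]))%360
h=np.histogram(a[k2],72,(0,360))[0]
print([(i*5,int(n)) for i,n in enumerate(h) if n])
E
```

```text
[(0, 8), (5, 7), (10, 7), (15, 6), (35, 16), (40, 1), (55, 1), (60, 3), (65, 3), (70, 3), (75, 4), (95, 14), (120, 5), (125, 4), (130, 4), (135, 4), (155, 13), (175, 2), (180, 7), (185, 8), (190, 8), (195, 4), (215, 18), (235, 1), (240, 8), (245, 7), (250, 5), (255, 5), (275, 11), (295, 2), (300, 8), (305, 5), (310, 6), (315, 6), (335, 14), (355, 2)]
```

View pics/top1.png

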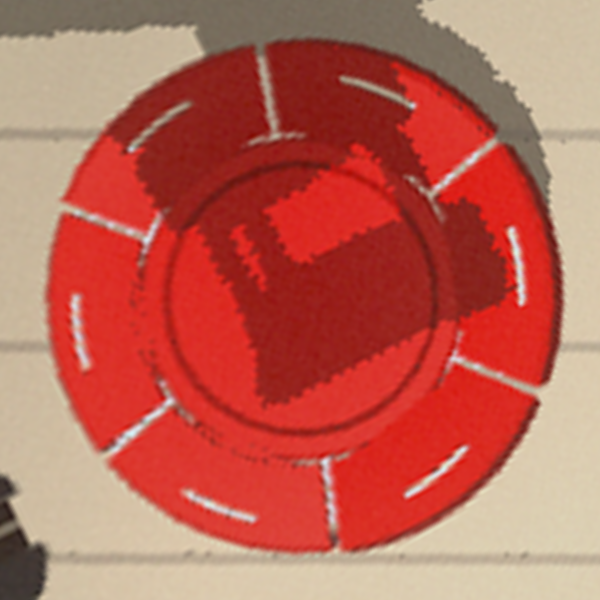

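Emit:
{"op": "send_rows", "data": {"increments": [[0,0,0,0,-0.45,-1,0],[0,0,0,0,-0.4,-1,0],[0,0,0,0,0,-1,0],[0,0,0,0,0,-1,0],[0,0,0,0,0,-1,0],[0,0,0,0,0,-1,0],[0,0,0,0,0,-1,0],[0,0,0,0,0,-0.6,0],[0,0,0,0,0,0,0],[0,0,0,0,0,0,0]]}}

```text
time_s: 4.6
ee_pos: [0.5741, 0.0393, 0.14]
ee_rot: [[0.002, 0.894, 0.447], [-0.0, 0.447, -0.894], [-1.0, 0.002, 0.001]]
contact_force: [0.2, 0.6, -0.7]
width: 0.006
```

Emit:
{"op": "send_rows", "data": {"increments": [[0,0,0,0,0,-0.2,0],[0,0,0,0,0,-0.2,0],[0,0,0,0,0,-0.2,0],[0,0,0,0,0,-0.1,0],[0,0,0,0,0,0,0]]}}

```text
time_s: 5.22
ee_pos: [0.5733, 0.0395, 0.1212]
ee_rot: [[-0.001, 0.894, 0.447], [-0.0, 0.447, -0.894], [-1.0, -0.001, -0.0]]
contact_force: [-0.3, 0.4, -0.5]
width: 0.002
```

Emit:
{"op": "send_rows", "data": {"increments": [[0,0,0,0,0,-0.1,0],[0,0,0,0,0,-0.05,0],[0,0,0,0,0,0,0]]}}

```text
time_s: 5.6
ee_pos: [0.5739, 0.0395, 0.1201]
ee_rot: [[0.002, 0.894, 0.447], [0.0, 0.447, -0.894], [-1.0, 0.002, 0.001]]
contact_force: [-3.4, 0.2, 12.3]
width: 0.007
```

Emit:
{"op": "send_rows", "data": {"increments": [[0,0,0,0,0,0.85,0],[0,0,0,0.82,0.12,0,0],[0,0,0,0.82,0.12,0,0],[0,0,0,0.82,0.12,0,0],[0,0,0,0,0,0,0],[0,0,0,0,0,-0.2,0],[0,0,0,0,0,-0.2,0],[0,0,0,0,0,-0.15,0],[0,0,0,0,0,-0.1,0],[0,0,0,0,0,0,0]]}}

```text
time_s: 6.85
ee_pos: [0.6349, 0.0483, 0.1228]
ee_rot: [[0.0, 0.894, 0.447], [-0.0, 0.447, -0.894], [-1.0, 0.0, 0.0]]
contact_force: [0.5, -0.1, 1.2]
width: 0.001
```

Emit:
{"op": "send_rows", "data": {"increments": [[0,0,0,0,0,-0.1,0],[0,0,0,0,0,-0.1,0],[0,0,0,0,0,0,0]]}}

```text
time_s: 7.22
ee_pos: [0.6352, 0.0486, 0.1201]
ee_rot: [[0.002, 0.894, 0.447], [0.0, 0.447, -0.894], [-1.0, 0.002, 0.001]]
contact_force: [-4.6, -2.4, 14.0]
width: 0.004
```

Emit:
{"op": "send_rows", "data": {"increments": [[0,0,0,0,0,0.85,0],[0,0,0,0.32,0.76,0,0],[0,0,0,0.32,0.76,0,0],[0,0,0,0.32,0.76,0,0],[0,0,0,0,0,0,0],[0,0,0,0,0,-0.2,0],[0,0,0,0,0,-0.2,0],[0,0,0,0,0,-0.15,0],[0,0,0,0,0,-0.1,0],[0,0,0,0,0,0,0]]}}

```text
time_s: 8.48
ee_pos: [0.6596, 0.1051, 0.1231]
ee_rot: [[0.002, 0.894, 0.447], [-0.0, 0.447, -0.894], [-1.0, 0.001, 0.001]]
contact_force: [1.3, -0.2, 3.0]
width: 0.005
```

Emit:
{"op": "send_rows", "data": {"increments": [[0,0,0,0,0,-0.1,0],[0,0,0,0,0,-0.1,0],[0,0,0,0,0,0,0]]}}

```text
time_s: 8.85
ee_pos: [0.6592, 0.1054, 0.1201]
ee_rot: [[0.002, 0.894, 0.447], [-0.0, 0.447, -0.894], [-1.0, 0.001, 0.001]]
contact_force: [-3.3, -1.2, 12.8]
width: 0.002
```

Emit:
{"op": "send_rows", "data": {"increments": [[0,0,0,0,0,0.85,0],[0,0,0,-0.82,0.55,0,0],[0,0,0,-0.82,0.55,0,0],[0,0,0,0.12,0.85,0,0],[0,0,0,0,0,0,0],[0,0,0,0,0,0,0]]}}

```text
time_s: 9.6
ee_pos: [0.6214, 0.1541, 0.1385]
ee_rot: [[-0.0, 0.894, 0.448], [-0.001, 0.448, -0.894], [-1.0, -0.001, 0.0]]
contact_force: [-0.7, -0.9, -0.5]
width: 0.005
```

Emit:
{"op": "send_rows", "data": {"increments": [[0,0,0,0,0,-0.2,0],[0,0,0,0,0,-0.2,0],[0,0,0,0,0,-0.15,0],[0,0,0,0,0,-0.1,0],[0,0,0,0,0,0,0]]}}

```text
time_s: 10.22
ee_pos: [0.6213, 0.1544, 0.1228]
ee_rot: [[0.001, 0.894, 0.447], [0.0, 0.447, -0.894], [-1.0, 0.001, 0.0]]
contact_force: [-0.2, 1.3, 1.9]
width: 0.006
```

Emit:
{"op": "send_rows", "data": {"increments": [[0,0,0,0,0,-0.1,0],[0,0,0,0,0,-0.1,0],[0,0,0,0,0,0,0]]}}

```text
time_s: 10.6
ee_pos: [0.6211, 0.1542, 0.1201]
ee_rot: [[0.002, 0.894, 0.447], [0.0, 0.447, -0.894], [-1.0, 0.001, 0.001]]
contact_force: [-2.5, 0.2, 13.6]
width: 0.006
```

Emit:
{"op": "send_rows", "data": {"increments": [[0,0,0,0,0,0.85,0],[0,0,0,-0.82,-0.1,0,0],[0,0,0,-0.82,-0.1,0,0],[0,0,0,-0.82,-0.1,0,0],[0,0,0,0,0,0,0],[0,0,0,0,0,-0.2,0],[0,0,0,0,0,-0.2,0],[0,0,0,0,0,-0.15,0],[0,0,0,0,0,-0.1,0],[0,0,0,0,0,0,0]]}}

```text
time_s: 11.85
ee_pos: [0.5597, 0.1467, 0.1224]
ee_rot: [[0.0, 0.894, 0.448], [-0.0, 0.448, -0.894], [-1.0, -0.0, 0.0]]
contact_force: [0.1, -0.2, 0.0]
width: 0.006
```

Emit:
{"op": "send_rows", "data": {"increments": [[0,0,0,0,0,-0.1,0],[0,0,0,0,0,-0.1,0],[0,0,0,0,0,0,0]]}}

```text
time_s: 12.22
ee_pos: [0.5598, 0.1466, 0.12]
ee_rot: [[0.002, 0.894, 0.447], [0.0, 0.447, -0.894], [-1.0, 0.002, 0.001]]
contact_force: [-4.7, -0.9, 13.9]
width: 0.003
```

Five sections are now at the hard stop. The last is at 187.5°, target (0.5365, 0.0895), so the shift is (-0.93, -2.28) units.

Emit:
{"op": "send_rows", "data": {"increments": [[0,0,0,0,0,0.85,0],[0,0,0,-0.31,-0.76,0,0],[0,0,0,-0.31,-0.76,0,0],[0,0,0,-0.31,-0.76,0,0],[0,0,0,0,0,0,0],[0,0,0,0,0,-0.2,0],[0,0,0,0,0,-0.2,0],[0,0,0,0,0,-0.15,0],[0,0,0,0,0,-0.1,0],[0,0,0,0,0,0,0]]}}

```text
time_s: 13.48
ee_pos: [0.5361, 0.0899, 0.1224]
ee_rot: [[-0.0, 0.894, 0.448], [-0.0, 0.448, -0.894], [-1.0, -0.0, -0.0]]
contact_force: [0.7, 0.3, 0.3]
width: 0.004
```

Emit:
{"op": "send_rows", "data": {"increments": [[0,0,0,0,0,-0.1,0],[0,0,0,0,0,-0.1,0],[0,0,0,0,0,0,0]]}}

```text
time_s: 13.85
ee_pos: [0.5366, 0.0899, 0.1201]
ee_rot: [[0.002, 0.894, 0.447], [0.0, 0.447, -0.894], [-1.0, 0.002, 0.001]]
contact_force: [-3.2, -1.6, 13.4]
width: 0.006
```

Emit:
{"op": "send_rows", "data": {"increments": [[0,0,0,0,0,0.8,0],[0,0,0,0,0,1,0],[0,0,0,0,0,1,0],[0,0,0,0.2,-0.2,1,0],[0,0,0,0.3,-0.3,1,0],[0,0,0,0.5,-0.3,1,0],[0,0,0,0.5,-0.3,1,0],[0,0,0,0,0,1,0],[0,0,0,0,0,0.6,0],[0,0,0,0,0,0,0],[0,0,0,0,0,0,0]]}}

```text
time_s: 15.22
ee_pos: [0.5732, 0.0623, 0.3266]
ee_rot: [[-0.002, 0.894, 0.447], [-0.0, 0.447, -0.894], [-1.0, -0.002, -0.001]]
contact_force: [-0.4, -0.2, 0.3]
width: 0.007
```

```bash
python3 - <<'E'
from h import *
s=env.read_state();d=optics.snapshot("wrist");f=d["frame"];c=cam(d,s);print(s["ee_pos"])
m=redmask(f);cn=max(cv2.findContours(m,0,1)[0],key=cv2.contourArea)
P=unproj(cv2.convexHull(cn)[:,0],.120,c)[:,:2];print(cv2.minEnclosingCircle((P*1000).astype(np.float32)))
C=np.array([.5985,.0975]);N=500;g=np.linspace(-.085,.085,N);X,Y=np.meshgrid(C[0]+g,C[1]-g)
uv=proj(np.c_[X.ravel(),Y.ravel(),np.full(N*N,.12)],c).astype(np.float32).reshape(N,N,2)
cv2.imwrite("pics/top2.png",cv2.remap(f,uv[:,:,0],uv[:,:,1],cv2.INTER_CUBIC)[:,:,::-1])
d=optics.snapshot("side")["frame"];cv2.imwrite("pics/side2.png",cv2.resize(d[148:248,138:268,::-1],None,fx=6,fy=6,interpolation=2))
E
```

```text
[0.57315682 0.06226548 0.32663832]
((598.6768188476562, 98.51587677001953), 72.12559509277344)
```

View pics/top2.png

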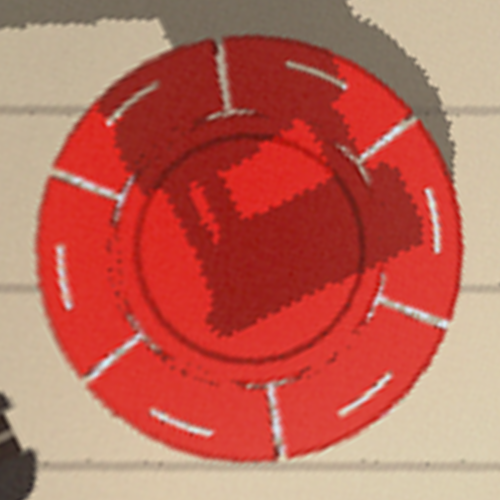

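View pics/side2.png

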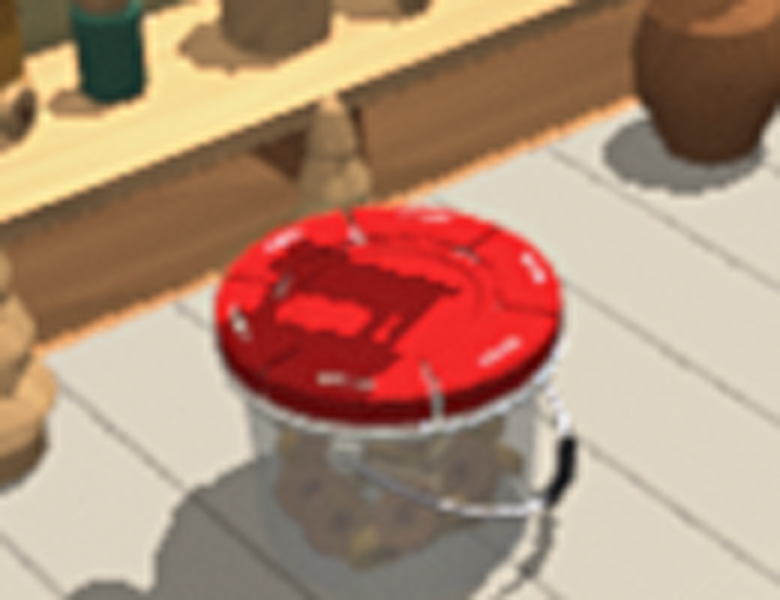

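The rim is now level all round and the pail hasn't shifted. I'll take the hand well clear and check the bystanders.

Emit:
{"op": "send_rows", "data": {"increments": [[0,0,0,-0.4,-1,0,0],[0,0,0,-0.4,-1,0,0],[0,0,0,-0.4,-1,0,0],[0,0,0,-0.4,-1,0,0],[0,0,0,-0.4,-1,0,0],[0,0,0,-0.4,-1,0,0],[0,0,0,-0.4,-1,0,0],[0,0,0,-0.4,-1,0,0],[0,0,0,-0.4,-1,0,0],[0,0,0,-0.4,-1,0,0],[0,0,0,0,0,0,0],[0,0,0,0,0,0,0]]}}

```text
time_s: 16.82
ee_pos: [0.4738, -0.1872, 0.3273]
ee_rot: [[-0.0, 0.894, 0.447], [0.001, 0.447, -0.894], [-1.0, 0.0, -0.001]]
contact_force: [-0.3, 0.2, 0.7]
width: 0.005
```

```bash
python3 - <<'E'
from h import *
o=[]
for n in ["scene","side"]:
    f=optics.snapshot(n)["frame"]; b=cv2.imread(f"pics/{n}0.png")
    o.append(np.vstack([f[:,:,::-1],cv2.absdiff(f[:,:,::-1].copy(),b)]))
cv2.imwrite("pics/cmp.png",cv2.resize(np.hstack(o),(780,585),interpolation=cv2.INTER_AREA))
E
```

```text
(no output)
```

View pics/cmp.png

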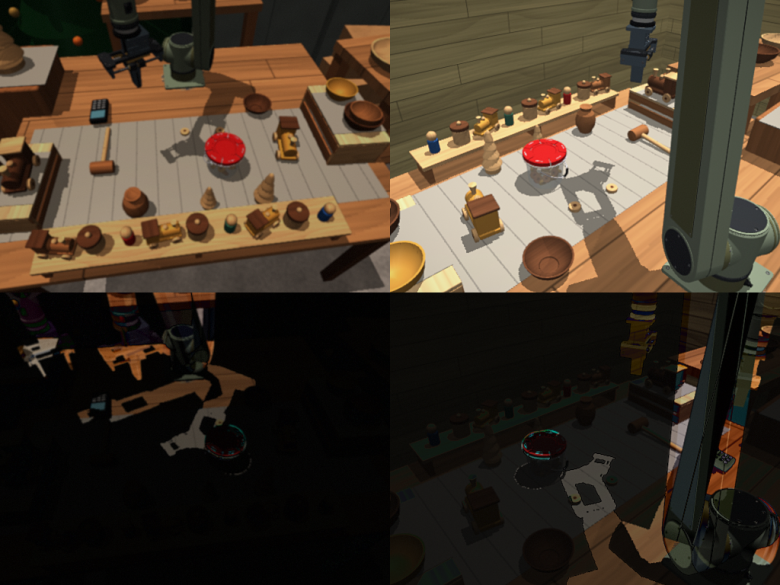

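The only differences from the first pictures are the arm, its shadow and the lid rim, including the rim's shadow outline. Nothing else has moved, so I'm handing in.

```bash
python3 -c "
from rig import close_job
print(close_job())"
```

```text
the job is handed in; nothing more can be done
None
```

I pressed all six sections of the lid rim with the closed fingertips, and every one ended on its hard stop. The fingertips read 0.120 m above the table each time, with 12–14 N of upward force. I then lifted the hand straight off and moved it clear. It was at about 16.8 s of the 48 s when I handed the job in.

- **Rim:** the final pictures from above and from the side show the rim level all round.
- **Pail:** the lid's measured centre moved by about 1 mm, within the 2 mm calibration error. The body and bail look unchanged in the side view.
- **Surroundings:** comparing before and after pictures, only the arm, its shadow and the rim changed. The toys, bowl, vase, wheels and mallet had not moved.

No check failed or disagreed. I didn't work out which sections were proud beforehand, since pressing a shut one does no harm.

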